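Take the rock out of a routing jig

ROBOT

A 7-joint arm with a two-finger parallel gripper is mounted at the origin on the work surface. World frame = base frame: x ahead of the robot, y to its left, z up, the work surface at z = 0. Lengths are in m, angles in rad, forces in N, time in s.
With the tool pointing down it reaches from about 0.4 to 0.9 m from the base axis. Payload 5.6 kg.
Tool frame: the origin (TCP) lies at the very end of the fingers, on their centre line; the grasp point (between the pads) lies 19 mm behind it (grasp_offset is the distance from the TCP to the grasp point, in m); z points along the fingers, y is the line along which they close (so a half turn about z gives the same grasp; the last joint's range is limited). The gripper opens to 92 mm and grips with 3 to 60 N. Pads are 20 mm wide; open, the fingers measure 128 mm over their backs; the gripper's body (75 mm by 189 mm) begins 69 mm behind the grasp point.
Start: joints at [1.294, 0.468, -0.012, 1.603, 0.006, 1.071, -0.056], TCP at [0.151, -0.632, 0.181] pointing down, gripper open.
Joint ranges: [-2.53, 2.53], [-0.31, 2.02], [-1.57, 1.55], [0.28, 2.44], [-1.29, 4.43], [0.15, 1.84], [-2.92, 2.92]. Speed limits (rad/s): [2.57, 2.57, 3.14, 3.14, 3.14, 3.14, 3.14].

INTERFACE

Orientations are given as [roll, pitch, yaw] about the fixed x, y, z axes, in that order (R = Rz(yaw) Ry(pitch) Rx(roll)).
In Python, from cell import get_obs, get_image, job_done, grasp_offset gives the robot as it stands.
- The arm moves only by the shell command python3 -m creep 'ROWS' [OPENING] [FORCE]. ROWS is text: rows parted by semicolons, each of 4 numbers parted by spaces: the shift along the tool's x, y, z in m, then the turn about the tool's z in degrees. A call has 1 to 10 rows; each row is the pose to reach, as a shift and turn from the pose commanded when the call began, along the tool's axes at that moment; what a row does not reach only later rows make up. A row lasts 1/8 s, in which the tool goes at most 62.5 mm and 10.7 degrees, less where a joint would pass 70% of its speed; a pose out of reach is approached as far as the arm can. A call with a gripper value outside its range is refused whole. OPENING is the closure in counts, from 0 (fully open) to 255 (shut), set as the call begins (- or left out, the last holds). The fingers move at their own pace and stop on an object; FORCE is the grip in N (left out, the last holds). Time passes only in rows, so rows that repeat a pose let the fingers close. It gives the time, the measured TCP pose, the force, the opening and the grip force at its end, in the units of the state.
- get_obs(): the state, without advancing time (a new reading comes with each control period).
- get_image(name): name is "scene" or "side" or "wrist"; returns a dict with "color" (400x640x3 uint8, red, green, blue), "depth" (400x640 float32, m along the optical axis (not along the pixel's ray), 0 where there is no reading), "fx", "fy", "cx", "cy" (pixels), "extrinsics" (4x4, takes a point from camera to world coordinates); the wrist camera has in their place "T_tool_cam" (4x4, takes a point from camera to tool coordinates, whose origin is the TCP and whose axes are the flange's). Camera axes: x right, y down, z forward; pixel columns grow to the right and rows downward; lengths in m; the calibration is good to about 2 mm. A picture is of the moment at which its call begins: read the wrist's pose just before it.
- job_done(): hands the job in; it is judged then, once.
The state is a dict: "clock": time; "joint_pos": joint angles; "joint_velocities": joint speeds; "joint_torque": joint torques, N m; "position": TCP position; "orientation": TCP orientation; "contact_force": force on the tool from outside, world axes, zero at the start; "wrist_torque": the same for the moment, N m; "opening": opening from 0.0 (shut) to 1.0 (fully open); "grasp_force": force on a finger pad.
Only numpy, scipy, OpenCV 4.12 (cv2) and the standard library are available. Lean on these libraries where they do the work, as an engineer would, in place of code of your own. Each camera call takes 0.05 s, during which the arm holds its last target. There are 200 camera calls.

TASK

Take the straightedge out of its rack, lay it across the middle of the orange round support of the routing jig, lengthways along the jig, let go, and press its red end down and then its blue end, to see that it rocks both ways. Pump the black-knobbed ratchet lever, stroke by stroke, until the support is flush with the white face and no lower, then press the red end and the blue end once more to show that nothing rocks. Leave the straightedge lying there and the other things undisturbed.

Things in the scene. Friction and masses are not known exactly. Their poses are not given: they have to be found in the camera images.
- jig: routing jig, fixed to the bench: a white laminated board on wooden rails, 300 mm along its x, 250 mm along its y, its flat face 50 mm above the bench. Origin: centre of its underside on the bench; x runs lengthways, z up
- support_top (a point): centre of the top of the round orange support pad, 80 mm across, that stands out of a hole in the jig's face 65 mm to +y of the jig's centre; at the start it stands 5 to 10 mm proud of the face. Axes as the jig's
- support (a joint): height of the support's top above the jig's white face, m: 0 flush, positive proud, negative sunk. It cannot be pushed by hand (self-locking); only the ratchet lowers it, 3 mm a tooth, and nothing raises it again. Once on the teeth, full strokes bring it to 6, 3, 0, then -3 mm
- lever (a joint): swing of the ratchet lever, rad: 0 at rest, 0.80 at its end stop, growing counter-clockwise seen from above. About 6 N at the knob pushes it and lowers the support one tooth a full stroke (the first moves 0.7 to 1.7 teeth); a weak spring swings it back by itself, moving nothing. It must come back below 0.1 for the next tooth to be caught
- lever_knob (a point): middle of the lever's upright black knob, 22 mm across and 48 mm tall (from 72 to 120 mm above the bench), overhanging the jig's -y side; this point is 96 mm above the bench. It swings level on a 110 mm radius about lever_pivot; the push goes roughly along the jig's +x
- lever_pivot (a point): point on the lever's upright axis, level with lever_knob, 50 mm to -y of the jig's centre, over a steel pin wheel 80 mm across that lies on the jig's face. The grey lever arm runs level from 73 to 80 mm above the bench; the axis stub ends at 88 mm
- rack: plywood rack, fixed, 150 x 290 mm; two leaning rests, 24 mm wide, 88 mm either side of its middle, hold the straightedge along the rack's y, its top leaning 35 degrees from upright towards the rack's -x; between the rests it is free to grip. A shelf hangs over it, so a gripper must lean with it. Origin: on the bench below the centre of the straightedge's underside (within 8 mm along y)
- straightedge: aluminium straightedge, a bar 240 mm along its y, 30 mm wide along its x, 40 mm tall along its z, 0.35 kg, with a red cap (+y end) and a blue cap (-y end), each 14 mm. Origin: centre of its underside; z out of its top. It starts in the rack, its underside's centre 60 mm above the bench. Either way round on the jig is fine
- edge_mid (a point): centre of the straightedge's underside
- red_foot (a point): underside of the red end, 118 mm from the middle, 2 mm from its tip
- blue_foot (a point): underside of the blue end, 118 mm from the middle, 2 mm from its tip
- red_press (a point): top of the straightedge, 108 mm from the middle on the red end: press here
- blue_press (a point): top of the straightedge, 108 mm from the middle on the blue end: press here
- clamp_a: wooden block 90 x 60 x 30 mm with a red-handled toggle clamp, 160 mm tall, at the back; bystander. Origin: centre of its underside
- clamp_b: a second such clamp, at the back; bystander
- offcut: wooden offcut 110 x 50 x 30 mm, front left; bystander
- sanding_block: cork sanding block 70 x 110 x 33 mm with a red top, to the right; bystander
- glue: white glue bottle, 60 mm across, 170 mm tall, front left; bystander
- pencil_cup: grey cup, 70 mm across, 90 mm tall, at the back left; bystander
- screwdriver: screwdriver lying front right; bystander
- shelf_edge (a point): middle of the lower front edge of the rack's shelf, 190 mm above the bench and 5 mm to +x of the rack's origin; the shelf reaches 115 mm back from here, its bins up to 239 mm above the bench. Axes as the rack's

How it is judged:
On the way, in this order (a step that is already met when the one before it is completed fails the run):
1. the straightedge lies level across the support, along the jig, let go (horizontal distance between edge_mid and support_top below 0.02 m and z of edge_mid in the frame of support_top between -0.003 and 0.003 m and angle between the y axis of straightedge and the x axis of jig, either way round below 0.15 rad and angle between straightedge's own z axis and vertical below 0.025 rad and contact force between the fingers and straightedge below 0.05 N), for 0.2 s.
2. its red end is pressed down onto the jig's face and its blue end rises: it rocks (contact force between the fingers and straightedge above 0.3 N and z of red_foot in the frame of jig below 0.0525 m and z of blue_foot in the frame of jig above 0.058 m), for 0.1 s.
3. its blue end is pressed down onto the jig's face and its red end rises (contact force between the fingers and straightedge above 0.3 N and z of blue_foot in the frame of jig below 0.0525 m and z of red_foot in the frame of jig above 0.058 m), for 0.1 s.
4. the support has been pumped down flush, within 1.5 mm (value of joint support between -0.0015 and 0.0015 m), for 0.2 s.
5. the red end is pressed again and neither end lifts (contact force between the fingers and straightedge above 1 N and horizontal distance between the grasp point and red_press below 0.045 m and z of each of red_foot, blue_foot in the frame of jig below 0.0545 m), for 0.1 s.
6. the blue end is pressed again and neither end lifts (contact force between the fingers and straightedge above 1 N and horizontal distance between the grasp point and blue_press below 0.045 m and z of each of red_foot, blue_foot in the frame of jig below 0.0545 m), for 0.1 s.
At the end, for the whole second after the job is handed in: The support is flush with the jig's face within 1.5 mm, the lever is back at rest (below 0.1 rad), and the straightedge lies at rest and upright on the face across the support: its middle within 30 mm of the support's centre, within 0.2 rad of the jig's x, both ends within 4.5 mm of the face (all of step 4 and value of joint lever below 0.1 rad and horizontal distance between edge_mid and support_top below 0.03 m and angle between the y axis of straightedge and the x axis of jig, either way round below 0.2 rad and angle between straightedge's own z axis and vertical below 0.03 rad and z of each of red_foot, blue_foot in the frame of jig below 0.0545 m and linear speed of straightedge below 0.02 m/s); the robot touches nothing.
It fails at once if a bystander is shifted by more than 30 mm (distance of any of clamp_a, clamp_b, offcut, sanding_block, glue, pencil_cup, screwdriver from where it was at the start of the episode above 0.03 m).
It fails at once if the support is sunk more than 1.5 mm below the face (value of joint support below -0.0015 m).
It also fails if it takes over 72 s, if anything falls off the work surface, if the arm or the gripper's body presses on something with over 40 N, if the wrist force passes 120 N, or if a joint passes its speed limit or range.

## Working session

There is one attempt and no reset: what is moved stays moved. The work goes in short steps, Python scripts to look and compute and a shell command to move; the robot and the scene stay as the last step left them, time stands still between calls to the robot, and variables do not carry over. Pictures are saved under pics/ and viewed, at most 10 in all, crops included, and the job is handed in when it is done.

```bash
ls; mkdir -p pics; cat > h.py <<'E'
import numpy as np,cv2
from cell import get_obs,get_image
from scipy.spatial.transform import Rotation as Ro
def save(im,n,s=1.25): cv2.imwrite('pics/'+n,cv2.resize(im['color'][:,:,::-1],None,fx=s,fy=s))
def E(im,o=None):
    if 'extrinsics' in im: return np.array(im['extrinsics'])
    T=np.eye(4);T[:3,:3]=Ro.from_euler('xyz',o['orientation']).as_matrix();T[:3,3]=o['position'];return T@np.array(im['T_tool_cam'])
def pts(im,o=None):
    d=im['depth'];v,u=np.mgrid[:d.shape[0],:d.shape[1]]
    p=np.stack([(u-im['cx'])/im['fx']*d,(v-im['cy'])/im['fy']*d,d],-1);T=E(im,o)
    w=p@T[:3,:3].T+T[:3,3];w[d==0]=np.nan;return w
def ray(im,u,v,z,o=None):
    T=E(im,o);r=T[:3,:3]@np.array([(u-im['cx'])/im['fx'],(v-im['cy'])/im['fy'],1]);return T[:3,3]+r*(z-T[2,3])/r[2]
E
python3 - <<'E'
from h import *
for n in('scene','side'):
    im=get_image(n);save(im,n+'0.png');print(n,np.round(im['extrinsics'],3).tolist());np.savez('/tmp/'+n,**im)
print(get_obs())
E
```

```text
pics
scene [[-0.794, 0.568, -0.217, 0.797], [0.608, 0.743, -0.28, 0.32], [0.002, -0.355, -0.935, 1.258], [0.0, 0.0, 0.0, 1.0]]
side [[0.997, -0.068, 0.046, 0.478], [-0.081, -0.683, 0.726, -0.823], [-0.018, -0.727, -0.686, 0.919], [0.0, 0.0, 0.0, 1.0]]
{'clock': 0.1, 'joint_pos': array([ 1.29401654,  0.46830309, -0.01157337,  1.60350592,  0.00601729,
        1.071381  , -0.05629653]), 'joint_velocities': array([-9.07529644e-04, -2.49396753e-03,  8.12908139e-04, -2.01991643e-03,
        2.67758764e-06, -8.13068644e-05,  2.06680746e-04]), 'joint_torque': array([ 7.24333295e-04, -5.21653533e+01, -1.24687690e-02, -2.44366497e+01,
       -5.67530002e-02,  1.41013568e-02,  6.05023274e-05]), 'position': array([ 0.15035456, -0.63179583,  0.18003716]), 'orientation': array([-3.14003526e+00,  1.41882637e-04,  2.33700778e-01]), 'contact_force': array([ 0.44719778,  0.89133765, -1.46267069]), 'wrist_torque': array([-0.03510359, -0.01249222,  0.0256809 ]), 'grasp_force': 0.0, 'opening': 0.9991337032805941}
```

View pics/scene0.png

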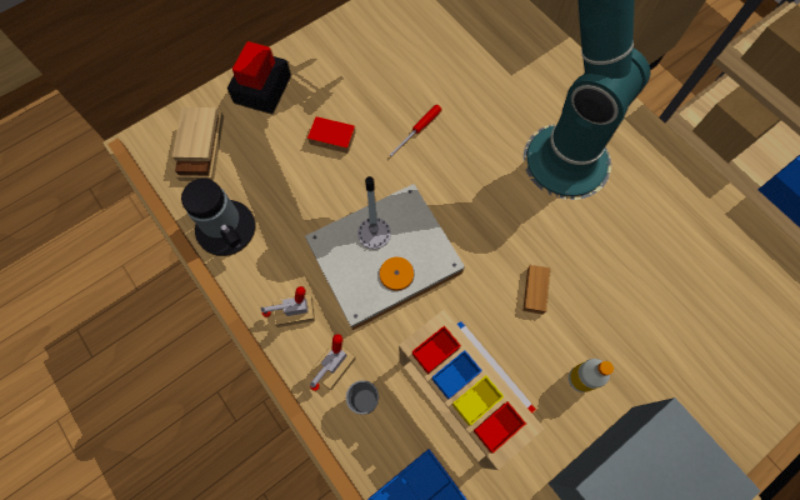

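View pics/side0.png

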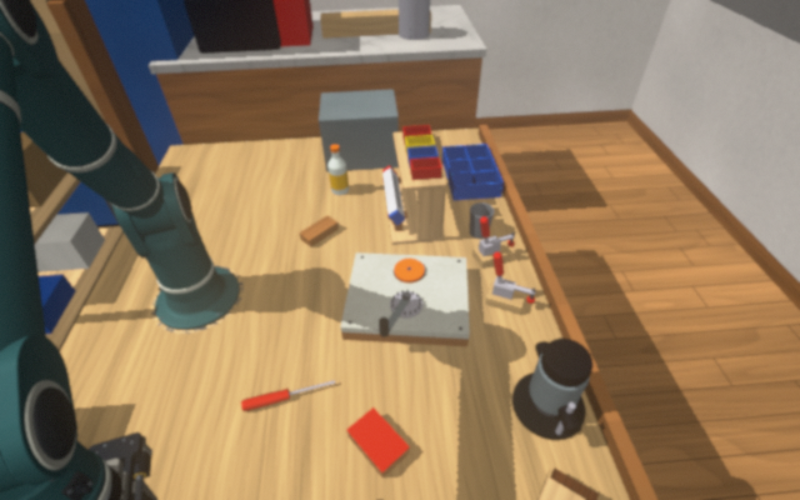

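The scene view shows the orange pad at (397,273), knob at (370,183), pin wheel at (374,233), and straightedge from its blue end (461,325) to its red end (532,408). In the side view the knob is at (384,327) and the straightedge runs (388,170)–(397,220).

```bash
cat > m.py <<'E'
from h import *
for n in('scene','side'):
    im=dict(np.load(f'/tmp/{n}.npz'));P=pts(im);c=im['color'].astype(int);hsv=cv2.cvtColor(im['color'],cv2.COLOR_RGB2HSV).astype(int)
    H,S,V=hsv[...,0],hsv[...,1],hsv[...,2]
    def rep(name,m,k=1):
        nn,l,st,ce=cv2.connectedComponentsWithStats(m.astype(np.uint8))
        for i in sorted(range(1,nn),key=lambda i:-st[i,4])[:k]:
            q=P[l==i];print(n,name,st[i,4],np.round(ce[i],1),'med',np.round(np.nanmedian(q,0),4),'rng',np.round(np.nanpercentile(q,3,0),3),np.round(np.nanpercentile(q,97,0),3))
        return l==max(range(1,nn),key=lambda i:st[i,4])
    m=rep('orange',(H>8)&(H<18)&(S>200)&(V>150)&(P[...,2]<.08)&(P[...,2]>.04)&(abs(P[...,1])<.4))
    w=(abs(P[...,2]-.05)<.006)&(S<60)
    w=rep('face',w)
    q=P[w][:,:2].astype(np.float32);r=cv2.minAreaRect(q);print(r,'faceZ',np.nanmedian(P[w][:,2]))
    hm=cv2.convexHull(np.argwhere(w)[:,::-1].astype(np.int32));ap=cv2.approxPolyDP(hm,8,True)[:,0];print([(list(map(int,a)),np.round(ray(im,a[0],a[1],.05),3).tolist()) for a in ap])
    xy0=P[w].mean(0)
    rep('knob',(P[...,2]>.085)&(P[...,2]<.125)&(np.hypot(P[...,0]-xy0[0],P[...,1]-xy0[1])<.25)&(V<70),2)
    rep('high',(P[...,2]>.066)&(P[...,2]<.125)&(np.hypot(P[...,0]-xy0[0],P[...,1]-xy0[1])<.2),2)
    e=(P[...,2]>.05)&(P[...,2]<.13)&(P[...,1]>.1)&(P[...,1]<.7)
    rep('red',e&((H<6)|(H>174))&(S>150)&(V>80),3);rep('blue',e&(H>100)&(H<125)&(S>140),3);rep('bar',e&(S<50)&(V>110)&(P[...,0]<.6),2)
E
python3 m.py
```

```text
scene orange 512 [317.  218.2] med [ 0.5622 -0.0073  0.0597] rng [ 0.529 -0.041  0.055] [0.596 0.026 0.064]
scene face 6633 [306.2 203.1] med [ 0.567  -0.0668  0.0499] rng [ 0.41  -0.194  0.046] [0.696 0.052 0.054]
((0.5506685972213745, -0.07263696193695068), (0.2538604438304901, 0.2999632954597473), 80.79803466796875) faceZ 0.04994953673750269
[([370, 214], [0.429, 0.075, 0.05]), ([281, 260], [0.717, 0.028, 0.05]), ([244, 189], [0.679, -0.217, 0.05]), ([330, 147], [0.386, -0.172, 0.05])]
scene knob 63 [295.4 146.5] med [ 0.4877 -0.2095  0.1172] rng [ 0.479 -0.222  0.088] [ 0.495 -0.204  0.122]
scene knob 16 [297.8 180.2] med [ 0.5413 -0.1279  0.0876] rng [ 0.534 -0.132  0.085] [ 0.55  -0.123  0.093]
scene high 296 [297.2 163.7] med [ 0.509  -0.1747  0.0827] rng [ 0.479 -0.218  0.076] [ 0.551 -0.114  0.121]
scene high 2 [287.5 185. ] med [ 0.5705 -0.1414  0.0675] rng [ 0.57  -0.143  0.066] [ 0.571 -0.14   0.069]
scene red 20 [424.6 326.3] med [0.526  0.4067 0.0906] rng [0.52  0.401 0.084] [0.531 0.412 0.097]
scene blue 238 [336.4 382. ] med [0.7728 0.3446 0.0591] rng [0.742 0.34  0.0
[... 964 characters left out ...]
29] rng [ 0.485 -0.226  0.103] [ 0.485 -0.226  0.103]
side high 316 [314.7 251.5] med [ 0.5063 -0.1795  0.0832] rng [ 0.473 -0.226  0.077] [ 0.547 -0.115  0.121]
side high 3 [334.7 244.3] med [ 0.57   -0.1415  0.0682] rng [ 0.567 -0.142  0.066] [ 0.57  -0.139  0.071]Traceback (most recent call last):
  File "m.py", line 19, in <module>
    rep('red',e&((H<6)|(H>174))&(S>150)&(V>80),3);rep('blue',e&(H>100)&(H<125)&(S>140),3);rep('bar',e&(S<50)&(V>110)&(P[...,0]<.6),2)
    ~~~^^^^^^^^^^^^^^^^^^^^^^^^^^^^^^^^^^^^^^^^^^
  File "m.py", line 9, in rep
    return l==max(range(1,nn),key=lambda i:st[i,4])
              ~~~^^^^^^^^^^^^^^^^^^^^^^^^^^^^^^^^^^
ValueError: max() iterable argument is empty
```

```bash
python3 -m creep --help 2>&1 | tail -20; python3 - <<'E'
from h import *
o=get_obs();R=Ro.from_euler('xyz',o['orientation']).as_matrix();print(np.round(R,3))
for n in('scene','side'):
    im=dict(np.load(f'/tmp/{n}.npz'));q=(pts(im).reshape(-1,3)-o['position'])@R
    m=(abs(q[:,0])<.16)&(abs(q[:,1])<.16)&(q[:,2]<.03)&(q[:,2]>-.3);q=q[m]
    for a in np.arange(-.3,.03,.03):
        s=q[(q[:,2]>a)&(q[:,2]<=a+.03)]
        if len(s):print(n,round(a,2),len(s),np.round(s.min(0),3),np.round(s.max(0),3))
w=get_image('wrist');print(np.round(w['T_tool_cam'],3).tolist(),w['fx'])
E
```

```text
validation failed for argument at $...
[[ 0.973  0.232 -0.   ]
 [ 0.232 -0.973  0.001]
 [-0.    -0.002 -1.   ]]
side -0.3 639 [ 0.015 -0.023 -0.3  ] [ 0.042  0.032 -0.27 ]
side -0.27 464 [ 0.018 -0.032 -0.27 ] [ 0.037  0.024 -0.24 ]
side -0.24 304 [ 0.015 -0.04  -0.24 ] [ 0.037  0.017 -0.21 ]
side -0.21 40 [ 0.022 -0.038 -0.21 ] [ 0.03  -0.005 -0.18 ]
side -0.18 941 [-0.031 -0.095 -0.18 ] [ 0.03  -0.006 -0.15 ]
side -0.15 419 [ 0.002 -0.09  -0.149] [ 0.031 -0.018 -0.12 ]
side -0.12 48 [-0.005 -0.061 -0.12 ] [ 0.01  -0.045 -0.091]
side -0.09 80 [-0.008 -0.062 -0.09 ] [ 0.01  -0.044 -0.061]
side -0.06 16 [ 0.007 -0.059 -0.059] [ 0.009 -0.051 -0.041]
[[-0.0, -0.964, -0.264, 0.075], [1.0, -0.0, -0.0, -0.0], [0.0, -0.264, 0.964, -0.205], [0.0, 0.0, 0.0, 1.0]] 348.55603322466635
```

```bash
python3 -m creep '0.03 -0.03 -0.04 -7;0.07 -0.07 -0.07 -15;0.11 -0.11 -0.1 -23;0.15 -0.15 -0.12 -31;0.19 -0.19 -0.14 -39;0.23 -0.23 -0.16 -47;0.27 -0.27 -0.17 -55;0.31 -0.31 -0.17 -63;0.35 -0.35 -0.17 -70;0.39 -0.39 -0.17 -77' 0
```

```text
clock: 1.4
position: [0.4401, -0.161, 0.3509]
orientation: [3.141, 0.001, 1.581]
contact_force: [0.4, -1.1, 0.6]
opening: 1.001
grasp_force: 0.0
```

```bash
cat >> h.py <<'E'
def st():
    o=get_obs();R=Ro.from_euler('xyz',o['orientation']).as_matrix()
    print('t',round(o['clock'],2),'p',np.round(o['position'],4),'rpy',np.round(o['orientation'],3),'j',np.round(o['joint_pos'],2),'F',np.round(o['contact_force'],1),'op',round(o['opening'],3),'gf',round(o['grasp_force'],1));return o,R
def go(t,yawdeg=0):
    o,R=st();print('shift',np.round(R.T@(np.array(t)-o['position']),4))
E
python3 -c "
from h import *
o,R=st();print(np.round(R,3));go([.55,0,.4])"
```

```text
t 1.4 p [ 0.4401 -0.161   0.3509] rpy [3.141e+00 1.000e-03 1.581e+00] j [ 0.81  0.05 -0.55  1.77  0.03  1.33  0.27] F [ 0.4 -1.1  0.6] op 1.001 gf 0.0
[[-0.01   1.     0.   ]
 [ 1.     0.01  -0.001]
 [-0.001  0.    -1.   ]]
t 1.4 p [ 0.4401 -0.161   0.3509] rpy [3.141e+00 1.000e-03 1.581e+00] j [ 0.81  0.05 -0.55  1.77  0.03  1.33  0.27] F [ 0.4 -1.1  0.6] op 1.001 gf 0.0
shift [ 0.1598  0.1116 -0.0491]
```

```bash
python3 -m creep '0.05 0.03 0 0;0.1 0.06 0 0;0.15 0.06 -0.01 0;0.16 0.06 -0.05 0;0.16 0.06 -0.1 0;0.16 0.06 -0.15 0;0.16 0.06 -0.2 0;0.16 0.06 -0.25 0;0.16 0.06 -0.3 0;0.16 0.06 -0.35 0'; python3 -c "
from h import *
st()"
```

```text
clock: 2.65
position: [0.5016, -0.0022, 0.5882]
orientation: [3.125, 0.01, 1.576]
contact_force: [0.5, 0.1, -0.8]
opening: 1.001
grasp_force: 0.0
t 2.65 p [ 0.5016 -0.0022  0.5882] rpy [3.125 0.01  1.576] j [-0.13  0.07  0.06  1.23  0.01  1.83 -0.06] F [ 0.5  0.1 -0.8] op 1.001 gf 0.0
```

```bash
python3 -m creep '0 0 -0.06 0;0 0 -0.12 0;0 0 -0.18 0;0 0 -0.24 0;0 0 -0.3 0;0 0 -0.3 0'; python3 -c "
from h import *
st()"
```

```text
clock: 3.4
position: [0.5063, -0.0015, 0.6346]
orientation: [3.045, 0.01, 1.576]
contact_force: [-0.8, -0.3, -0.4]
opening: 1.002
grasp_force: 0.0
t 3.4 p [ 0.5063 -0.0015  0.6346] rpy [3.045 0.01  1.576] j [-1.34  0.02  1.33  1.2  -0.01  1.84 -0.  ] F [-0.8 -0.3 -0.4] op 1.002 gf 0.0
```

```bash
python3 -m creep '0 0 0.05 0;0 0 0.1 0;0 0 0.1 0'; python3 -c "
from h import *
o,R=st();print(np.round(R[:,2],3))"
```

```text
clock: 3.78
position: [0.5142, -0.0017, 0.5325]
orientation: [3.05, 0.01, 1.579]
contact_force: [-0.4, -0.4, 0.9]
opening: 1.0
grasp_force: 0.0
t 3.77 p [ 0.5142 -0.0017  0.5325] rpy [3.05  0.01  1.579] j [-1.42 -0.12  1.25  1.45  0.14  1.64 -0.14] F [-0.4 -0.4  0.9] op 1.0 gf 0.0
[ 0.091 -0.009 -0.996]
```

```bash
python3 -m creep '0 0.02 -0.06 0;0 0.04 -0.12 0;0 0.06 -0.18 0;0 0.08 -0.24 0;0 0.1 -0.3 0;0 0.1 -0.36 0;0 0.1 -0.42 0;0 0.1 -0.48 0;0 0.1 -0.54 0;0 0.1 -0.6 0'; python3 -c "
from h import *
o,R=st();print(np.round(R[:,2],3))"
```

```text
clock: 5.03
position: [0.5521, 0.001, 0.6733]
orientation: [2.959, 0.011, 1.578]
contact_force: [0.2, 0.7, -0.3]
opening: 0.998
grasp_force: 0.0
t 5.03 p [0.5521 0.001  0.6733] rpy [2.959 0.011 1.578] j [-0.61  0.11  0.64  1.03 -0.06  1.84  0.01] F [ 0.2  0.7 -0.3] op 0.998 gf 0.0
[ 0.181 -0.01  -0.983]
```

```bash
for i in 1; do python3 -m creep '0 0.03 -0.06 0;0 0.06 -0.12 0;0 0.1 -0.18 0;0 0.14 -0.24 0;0 0.2 -0.3 0;0 0.2 -0.36 0;0 0.2 -0.42 0;0 0.2 -0.48 0;0 0.2 -0.54 0;0 0.2 -0.6 0'; done; python3 -c "
from h import *
o,R=st();print(np.round(R[:,2],3))"
```

```text
clock: 6.28
position: [0.6013, 0.002, 0.7111]
orientation: [2.871, 0.012, 1.577]
contact_force: [-0.5, -0.4, -0.7]
opening: 0.998
grasp_force: 0.0
t 6.28 p [0.6013 0.002  0.7111] rpy [2.871 0.012 1.577] j [-0.38  0.18  0.43  0.86 -0.08  1.84  0.01] F [-0.5 -0.4 -0.7] op 0.998 gf 0.0
[ 0.267 -0.01  -0.964]
```

```bash
python3 -m creep '0 0.03 -0.06 0;0 0.06 -0.12 0;0 0.1 -0.18 0;0 0.1 -0.24 0' >/dev/null;  python3 -c "
from h import *
o,R=st();print(np.round(R[:,2],3))"; python3 -m creep '0 0.03 -0.06 0;0 0.06 -0.12 0;0 0.1 -0.18 0;0 0.1 -0.24 0;0 0.1 -0.3 0;0 0.1 -0.36 0' >/dev/null;  python3 -c "
from h import *
o,R=st();print(np.round(R[:,2],3))"
```

```text
t 6.78 p [0.6149 0.0031 0.7508] rpy [2.79  0.013 1.576] j [-0.36  0.2   0.42  0.77 -0.08  1.84  0.01] F [ 0.5 -0.1  0.7] op 1.0 gf 0.0
[ 0.344 -0.01  -0.939]
t 7.53 p [0.5935 0.0039 0.7993] rpy [2.704 0.013 1.576] j [-0.47  0.15  0.53  0.73 -0.08  1.84  0.01] F [-0.6 -0.5 -0.3] op 0.999 gf 0.0
[ 0.424 -0.01  -0.906]
```

```bash
python3 -m creep '0 0.03 -0.06 0;0 0.06 -0.12 0;0 0.1 -0.18 0;0 0.1 -0.24 0;0 0.1 -0.3 0' >/dev/null;  python3 -c "
from h import *
o,R=st();print(np.round(R[:,2],3))"; python3 -m creep '0 0.03 -0.06 0;0 0.06 -0.12 0;0 0.1 -0.18 0;0 0.1 -0.24 0;0 0.1 -0.3 0;0 0.1 -0.36 0' >/dev/null;  python3 -c "
from h import *
o,R=st();print(np.round(R[:,2],3));go([.36,.295,.36])"
```

```text
t 8.15 p [0.5752 0.0052 0.8436] rpy [2.623 0.014 1.575] j [-0.62  0.11  0.67  0.69 -0.08  1.84  0.  ] F [ 0.2 -0.3 -0.5] op 1.003 gf 0.0
[ 0.496 -0.01  -0.868]
t 8.9 p [0.5663 0.0163 0.8851] rpy [2.542e+00 2.000e-03 1.618e+00] j [-0.86  0.1   1.    0.64 -0.18  1.84  0.06] F [-0.2  2.5  0. ] op 0.997 gf 0.0
[ 0.564  0.025 -0.825]
t 8.9 p [0.5663 0.0163 0.8851] rpy [2.542e+00 2.000e-03 1.618e+00] j [-0.86  0.1   1.    0.64 -0.18  1.84  0.06] F [-0.2  2.5  0. ] op 0.997 gf 0.0
shift [ 0.289  -0.4555  0.324 ]
```

```bash
python3 -m creep '0.02 -0.04 0.03 0;0.05 -0.08 0.06 0;0.08 -0.12 0.09 0;0.11 -0.16 0.12 0;0.14 -0.2 0.15 0;0.17 -0.24 0.18 1;0.2 -0.28 0.21 2;0.23 -0.32 0.24 2;0.26 -0.36 0.27 2;0.28 -0.4 0.29 2' >/dev/null;  python3 - <<'E'
from h import *
go([.461,.295,.193]);o,R=st();print(np.round(R,3))
w=get_image('wrist');save(w,'w1.png');np.savez('/tmp/w1',**w)
E
```

```text
t 10.15 p [0.3959 0.272  0.4151] rpy [ 2.546 -0.015  1.55 ] j [-0.63 -0.25 -0.33  2.01  0.46  1.06 -1.16] F [-0.2  0.8  0.4] op 1.003 gf 0.0
shift [ 0.0211 -0.0713  0.2204]
t 10.15 p [0.3959 0.272  0.4151] rpy [ 2.546 -0.015  1.55 ] j [-0.63 -0.25 -0.33  2.01  0.46  1.06 -1.16] F [-0.2  0.8  0.4] op 1.003 gf 0.0
[[ 0.021  0.827  0.561]
 [ 1.    -0.025  0.   ]
 [ 0.015  0.561 -0.828]]
```

View pics/w1.png

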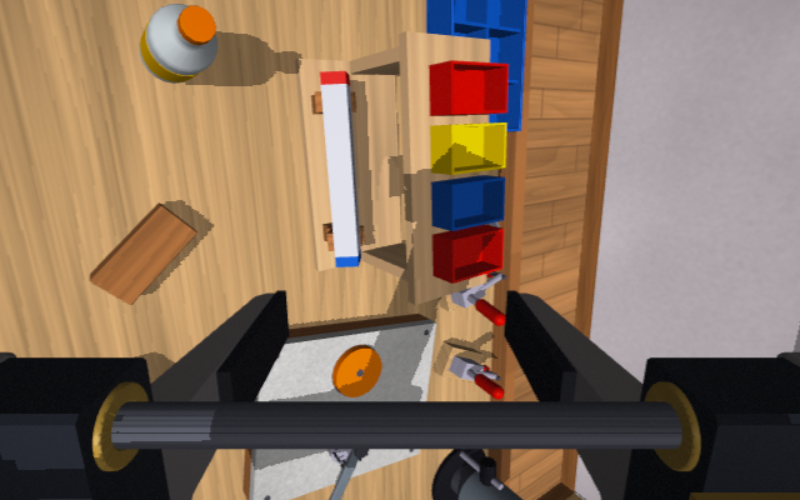

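The wrist view shows the bar's top face free below the shelf, running from red (335,77) to blue (347,262), held by rests at (320,103) and (333,235). I'll fit it in the tool frame.

```bash
cat > bar.py <<'E'
from h import *
def bar(w,o,roi):
    P=pts(w,o);hsv=cv2.cvtColor(w['color'],cv2.COLOR_RGB2HSV).astype(int);H,S,V=hsv[...,0],hsv[...,1],hsv[...,2]
    x0,x1,y0,y1=[int(a/1.25) for a in roi];M=np.zeros(H.shape,bool);M[y0:y1,x0:x1]=1
    M&=np.isfinite(P[...,2])
    m=M&(S<60)&(V>150);r=M&((H<6)|(H>174))&(S>170);b=M&(H>100)&(H<125)&(S>150)
    q=P[m];print(len(q),r.sum(),b.sum())
    for _ in range(3):
        c=q.mean(0);u,s,vt=np.linalg.svd(q-c);q=q[abs((q-c)@vt[2])<.004]
    n=vt[2]*np.sign(vt[2][2]);d=vt[0]
    R_,B_=P[r],P[b];d=d*np.sign(d@(R_.mean(0)-B_.mean(0)))
    a=np.concatenate([R_,B_,q]);t=(a-c)@d;mid=c+d*(np.percentile(t,.5)+np.percentile(t,99.5))/2;print('len',np.percentile(t,99.5)-np.percentile(t,.5))
    x=np.cross(d,n);s=(q-c)@x;print('wid',np.percentile(s,[1,99]));mid=mid+x*(np.percentile(s,1)+np.percentile(s,99))/2
    print('top',np.round(mid,4),'n',np.round(n,3),'y',np.round(d,3),'under',np.round(mid-.04*n,4));return mid,n,d
E
cat > w1.py <<'E'
from bar import *
o,R=st();w=dict(np.load('/tmp/w1.npz'))
mid,n,d=bar(w,o,(300,370,60,275))
t=mid-.028*n;print('tool frame: top',np.round(R.T@(mid-o['position']),4),'n',np.round(R.T@n,3),'d',np.round(R.T@d,3),'TCP target shift',np.round(R.T@(t-o['position']),4))
E
python3 w1.py
```

```text
t 10.2 p [0.391  0.2733 0.4084] rpy [ 2.553 -0.009  1.556] j [-0.63 -0.24 -0.34  2.02  0.46  1.05 -1.17] F [-4.3  2.  -5.7] op 1.003 gf 0.0
2768 217 138
len 0.23718668594497924
wid [-0.01349046  0.01206326]
top [0.5242 0.2962 0.0861] n [-0.608 -0.011  0.794] y [-0.035  0.999 -0.013] under [0.5485 0.2966 0.0543]
tool frame: top [ 0.0222 -0.0686  0.342 ] n [-0.014 -0.064 -0.998] d [ 0.999 -0.054 -0.01 ] TCP target shift [ 0.0225 -0.0668  0.3699]
```

```bash
python3 -m creep '0.01 -0.02 0.04 -1;0.02 -0.05 0.09 -2;0.022 -0.067 0.14 -2;0.022 -0.067 0.19 -2;0.022 -0.067 0.2 -2;0.022 -0.067 0.2 -2;0.022 -0.067 0.2 -2' >/dev/null;  python3 - <<'E'
from bar import *
o,R=st();w=get_image('wrist');save(w,'w2.png');np.savez('/tmp/w2',**w)
hsv=cv2.cvtColor(w['color'],cv2.COLOR_RGB2HSV)
mid,n,d=bar(w,o,(330,560,0,420))
t=mid-.028*n;print('top',np.round(R.T@(mid-o['position']),4),'n',np.round(R.T@n,3),'d',np.round(R.T@d,3),'shift',np.round(R.T@(t-o['position']),4))
E
```

```text
t 11.07 p [0.4546 0.2972 0.2177] rpy [2.541e+00 1.000e-03 1.580e+00] j [-0.59  0.08 -0.38  2.21  0.88  0.68 -1.6 ] F [ 0.7  0.1 -0.2] op 1.003 gf 0.0
4691 719 2316
len 0.3353089690610991
wid [-0.00505417  0.00347057]
top [0.529  0.3439 0.0941] n [0.693 0.003 0.721] y [-0.032  0.999  0.026] under [0.5012 0.3437 0.0653]
top [ 0.0461 -0.008   0.1442] n [-0.004  0.979 -0.203] d [ 0.999 -0.003 -0.035] shift [ 0.0462 -0.0354  0.1499]
```

View pics/w2.png

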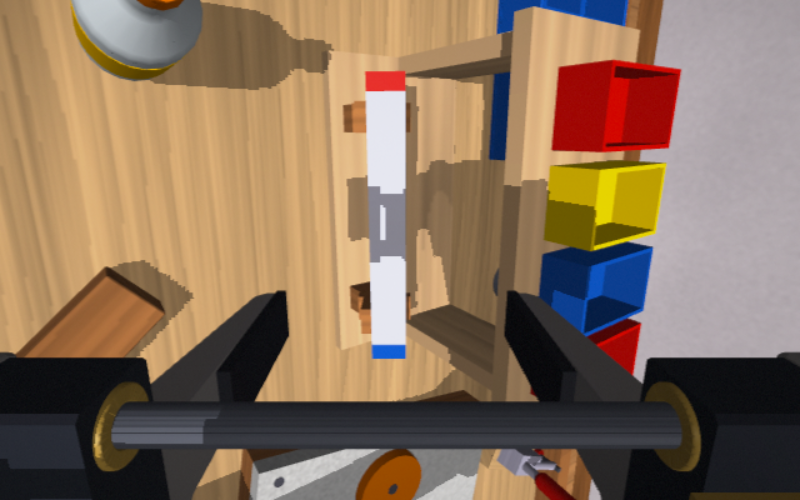

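The bar lies at columns 366–410, rows 70–358 (the middle is in shadow). I'll rerun the fit on that region.

```bash
sed -i 's/V>150)/V>90)/' bar.py; python3 - <<'E'
from bar import *
o,R=st();w=dict(np.load('/tmp/w2.npz'))
mid,n,d=bar(w,o,(362,412,65,362))
t=mid-.028*n;print('top',np.round(R.T@(mid-o['position']),4),'n',np.round(R.T@n,3),'d',np.round(R.T@d,3),'shift',np.round(R.T@(t-o['position']),4))
E
```

```text
t 11.12 p [0.4546 0.2972 0.2178] rpy [2.541e+00 1.000e-03 1.580e+00] j [-0.59  0.08 -0.38  2.21  0.88  0.68 -1.6 ] F [-0.9  0.2  0.1] op 1.001 gf 0.0
6123 476 285
len 0.24960253752774972
wid [-0.01632771  0.10625623]
top [0.5673 0.2949 0.055 ] n [0.723 0.012 0.691] y [-0.071  0.996  0.058] under [0.5384 0.2944 0.0274]
top [-0.0033  0.0009  0.198 ] n [ 0.004  0.987 -0.161] d [ 0.996 -0.018 -0.083] shift [-0.0034 -0.0267  0.2025]
```

```bash
sed -i 's/V>90)/V>150)/' bar.py; python3 - <<'E'
from bar import *
o,R=st();w=dict(np.load('/tmp/w2.npz'))
mid,n,d=bar(w,o,(362,410,65,362))
t=mid-.028*n;print('top',np.round(R.T@(mid-o['position']),4),'n',np.round(R.T@n,3),'d',np.round(R.T@d,3),'shift',np.round(R.T@(t-o['position']),4))
E
```

```text
t 11.12 p [0.4546 0.2972 0.2178] rpy [2.541e+00 1.000e-03 1.580e+00] j [-0.59  0.08 -0.38  2.21  0.88  0.68 -1.6 ] F [-0.9  0.2  0.1] op 1.001 gf 0.0
4684 476 285
len 0.2527435636514317
wid [-0.00574284  0.08961203]
top [0.5614 0.2908 0.0626] n [0.705 0.01  0.709] y [-0.04   0.999  0.026] under [0.5332 0.2904 0.0343]
top [-0.0073  0.0003  0.1883] n [ 0.003  0.982 -0.187] d [ 0.999 -0.01  -0.04 ] shift [-0.0074 -0.0272  0.1936]
```

```bash
sed -i 's/M&=np.isfinite(P\[...,2\])/M\&=(P[...,2]>.072)\&(P[...,2]<.115)/' bar.py; python3 - <<'E'
from bar import *
o,R=st();w=dict(np.load('/tmp/w2.npz'))
mid,n,d=bar(w,o,(362,410,65,362))
t=mid-.028*n;print('top',np.round(R.T@(mid-o['position']),4),'n',np.round(R.T@n,3),'d',np.round(R.T@d,3),'shift',np.round(R.T@(t-o['position']),4))
E
```

```text
t 11.12 p [0.4546 0.2972 0.2178] rpy [2.541e+00 1.000e-03 1.580e+00] j [-0.59  0.08 -0.38  2.21  0.88  0.68 -1.6 ] F [-0.9  0.2  0.1] op 1.001 gf 0.0
4523 475 285
len 0.2379714566411994
wid [-0.01462346  0.01436695]
top [0.5306 0.2961 0.0934] n [-0.575 -0.011  0.818] y [-0.017  1.     0.001] under [0.5535 0.2965 0.0607]
top [-0.0018 -0.0077  0.1455] n [-0.006 -0.012 -1.   ] d [ 1.    -0.005 -0.006] shift [-0.0016 -0.0073  0.1735]
```

```bash
python3 -m creep '-0.002 -0.0075 0.04 0;-0.002 -0.0075 0.08 0;-0.002 -0.0075 0.11 0;-0.002 -0.0075 0.14 0;-0.002 -0.0075 0.16 0;-0.002 -0.0075 0.172 0;-0.002 -0.0075 0.172 0' ;  python3 -m creep '0 0 0 0;0 0 0 0;0 0 0 0;0 0 0 0;0 0 0 0;0 0 0 0' 255 40; python3 -c "
from h import *
st()"
```

```text
clock: 12.0
position: [0.5457, 0.2951, 0.0703]
orientation: [2.542, 0.002, 1.579]
contact_force: [-0.2, 0.5, -0.4]
opening: 1.002
grasp_force: 0.0
clock: 12.75
position: [0.5452, 0.2946, 0.0695]
orientation: [2.544, 0.003, 1.579]
contact_force: [0.3, -0.4, 0.4]
opening: 0.371
grasp_force: 0.0
t 12.75 p [0.5452 0.2946 0.0695] rpy [2.544 0.003 1.579] j [-0.6   0.44 -0.21  2.19  1.46  0.5  -2.1 ] F [ 0.3 -0.4  0.4] op 0.371 gf 0.0
```

```bash
python3 -m creep '0 0 0 0;0 0 0 0;0 0 0 0;0 0 0 0' 255 40; python3 -c "
from h import *
st()"
```

```text
clock: 13.25
position: [0.5452, 0.2946, 0.0695]
orientation: [2.543, 0.003, 1.579]
contact_force: [0.1, -0.5, -0.1]
opening: 0.003
grasp_force: 0.0
t 13.25 p [0.5452 0.2946 0.0695] rpy [2.543 0.003 1.579] j [-0.6   0.44 -0.21  2.19  1.46  0.5  -2.1 ] F [ 0.1 -0.5 -0.1] op 0.003 gf 0.0
```

```bash
python3 - <<'E'
from h import *
w=get_image('wrist');s=get_image('side')
a=cv2.resize(w['color'],None,fx=1.25,fy=1.25)[:,:,::-1][:400,200:600]
c=cv2.resize(s['color'][100:200,260:380],(480,400),interpolation=cv2.INTER_CUBIC)[:,:,::-1][:,:400]
cv2.imwrite('pics/g1.png',np.hstack([a,c]))
E
```

```text
(no output)
```

View pics/g1.png

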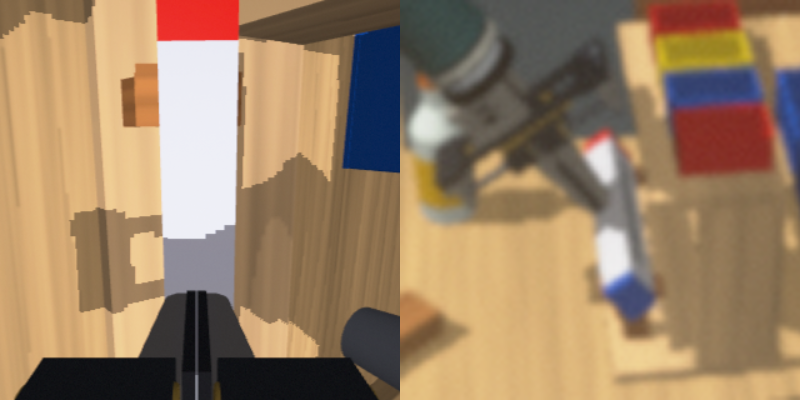

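```bash
python3 - <<'E'
from h import *
o,R=st();w=get_image('wrist');P=(pts(w,o)-o['position'])@R
# column through fingers/bar: view (200+198, rows)
for r in range(0,400,20):
    y=int(r/1.25);print(r,[np.round(P[y,int((200+c)/1.25)],3).tolist() for c in (185,210)], w['color'][y,int(385/1.25)].tolist())
s=get_image('side');Q=pts(s);q=(Q.reshape(-1,3)-o['position'])@R
m=(abs(q[:,0])<.03)&(abs(q[:,1])<.05)&(q[:,2]>-.1)&(q[:,2]<.03)
for a in np.arange(-.1,.03,.01):
    k=q[m&(q[:,2]>a)&(q[:,2]<=a+.01)]
    if len(k):print(round(a,2),len(k),k.min(0).round(3),k.max(0).round(3))
E
```

```text
t 13.35 p [0.5453 0.2946 0.0695] rpy [2.543 0.003 1.579] j [-0.6   0.44 -0.21  2.19  1.46  0.5  -2.1 ] F [-0.2  0.5  0.1] op 0.003 gf 0.0
0 [[0.12, -0.003, -0.03], [0.12, 0.006, -0.029]] [235, 43, 38]
20 [[0.114, -0.004, -0.029], [0.114, 0.006, -0.029]] [237, 44, 42]
40 [[0.107, -0.004, -0.028], [0.107, 0.006, -0.028]] [237, 148, 154]
60 [[0.1, -0.004, -0.028], [0.1, 0.006, -0.029]] [235, 235, 244]
80 [[0.093, -0.004, -0.029], [0.093, 0.006, -0.029]] [237, 237, 245]
100 [[0.086, -0.004, -0.029], [0.086, 0.006, -0.029]] [237, 238, 245]
120 [[0.079, -0.004, -0.028], [0.079, 0.006, -0.028]] [237, 238, 245]
140 [[0.071, -0.004, -0.029], [0.071, 0.006, -0.028]] [238, 239, 246]
160 [[0.063, -0.004, -0.028], [0.063, 0.006, -0.029]] [238, 239, 246]
180 [[0.056, -0.004, -0.028], [0.055, 0.006, -0.027]] [238, 239, 246]
200 [[0.048, -0.004, -0.028], [0.047, 0.006, -0.028]] [238, 239, 246]
220 [[0.039, -0.004, -0.028], [0.039, 0.006, -0.028]] [238, 239, 246]
240 [[0.031, -0.004, -0.028], [0.031, 0.006, -0.028]] [143, 139, 152]
260 [[0.022, -0.004, -0.029], [0.022, 0.006, -0.028]] [140, 138, 152]
[... 299 characters left out ...]
0.011, 0.005, -0.091]] [15, 13, 19]
380 [[0.008, -0.003, -0.097], [0.008, 0.004, -0.097]] [24, 24, 28]
-0.1 28 [-0.017 -0.016 -0.1  ] [ 0.006  0.017 -0.09 ]
-0.09 22 [-0.015 -0.015 -0.09 ] [ 0.009  0.016 -0.08 ]
-0.08 24 [-0.014 -0.016 -0.079] [ 0.007  0.015 -0.07 ]
-0.07 21 [-0.015 -0.016 -0.07 ] [ 0.008  0.014 -0.061]
-0.06 18 [-0.013 -0.013 -0.059] [ 0.003  0.013 -0.051]
-0.05 18 [-0.015 -0.013 -0.05 ] [ 0.01   0.014 -0.04 ]
-0.04 25 [-0.028 -0.011 -0.039] [ 0.023  0.016 -0.03 ]
-0.03 38 [-0.028 -0.016 -0.03 ] [ 0.028  0.016 -0.02 ]
-0.02 8 [-0.029  0.014 -0.019] [ 0.027  0.017 -0.013]
-0.01 14 [-0.024  0.013 -0.01 ] [ 0.029  0.016 -0.   ]
-0.0 9 [-0.027  0.014  0.   ] [0.009 0.016 0.009]
```

```bash
python3 -m creep '0 0 0 0;0 0 0 0;0 0 0 0;0 0 0 0;0 0 0 0;0 0 0 0' 100 10; python3 -m creep '0 0 0 0;0 0 0 0;0 0 0 0;0 0 0 0' 185 10;  python3 - <<'E'
from bar import *
o,R=st();w=get_image('wrist');save(w,'g2.png')
P=(pts(w,o)-o['position'])@R;c=w['color']
for r in (250,300,330):
    y=int(r/1.25);print(r,[(x,np.round(P[y,x],3).tolist(),int(c[y,x].mean())) for x in range(250,380,8)])
E
```

```text
clock: 14.2
position: [0.5452, 0.2946, 0.0695]
orientation: [2.543, 0.003, 1.579]
contact_force: [-0.9, 0.6, 0.7]
opening: 0.607
grasp_force: 0.0
clock: 14.7
position: [0.5453, 0.2946, 0.0695]
orientation: [2.543, 0.003, 1.579]
contact_force: [0.5, 0.6, 0.7]
opening: 0.275
grasp_force: 0.0
t 14.7 p [0.5453 0.2946 0.0695] rpy [2.543 0.003 1.579] j [-0.6   0.44 -0.21  2.19  1.46  0.5  -2.1 ] F [0.5 0.6 0.7] op 0.275 gf 0.0
250 [(250, [0.009, -0.047, 0.036], 128), (258, [0.008, -0.042, 0.04], 123), (266, [0.007, -0.037, 0.042], 196), (274, [0.005, -0.032, 0.048], 193), (282, [0.005, -0.026, 0.05], 189), (290, [0.027, -0.013, -0.029], 178), (298, [0.026, -0.009, -0.028], 143), (306, [0.026, -0.005, -0.028], 144), (314, [0.026, -0.001, -0.027], 144), (322, [0.026, 0.003, -0.028], 144), (330, [0.026, 0.007, -0.027], 144), (338, [0.026, 0.012, -0.028], 144), (346, [0.026, 0.016, -0.028], 144), (354, [-0.007, 0.033, 0.092], 115), (362, [-0.008, 0.041, 0.097], 96), (370, [-0.01, 0.049, 0.103], 113), (378, [-0.011, 0.057, 0.109], 116)]
300 [(250, [-0.021, -0.049, 0.035], 127), (258, [-0.023, -
[... 465 characters left out ...]
23, -0.042], 51), (370, [-0.049, 0.051, 0.103], 114), (378, [-0.052, 0.059, 0.11], 114)]
330 [(250, [0.01, -0.028, -0.07], 132), (258, [0.011, -0.024, -0.072], 51), (266, [0.011, -0.021, -0.072], 52), (274, [0.011, -0.017, -0.072], 52), (282, [0.011, -0.014, -0.071], 15), (290, [0.001, -0.012, -0.052], 14), (298, [-0.011, -0.01, -0.027], 143), (306, [-0.01, -0.005, -0.029], 142), (314, [-0.01, -0.001, -0.028], 143), (322, [-0.01, 0.003, -0.028], 143), (330, [-0.01, 0.008, -0.028], 143), (338, [-0.01, 0.012, -0.028], 142), (346, [0.008, 0.013, -0.067], 12), (354, [0.011, 0.016, -0.071], 15), (362, [0.01, 0.019, -0.071], 53), (370, [0.01, 0.023, -0.071], 51), (378, [0.011, 0.026, -0.072], 52)]
```

View pics/g2.png

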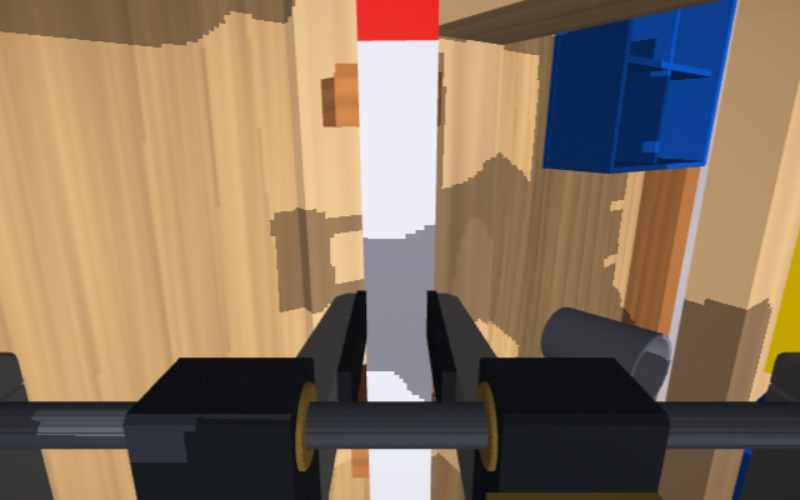

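```bash
python3 - <<'E'
from h import *
# tool frame finger geometry from wrist cams (self view)
w=dict(np.load('/tmp/w1.npz'));d=w['depth'];v,u=np.mgrid[:400,:640]
p=np.stack([(u-w['cx'])/w['fx']*d,(v-w['cy'])/w['fy']*d,d],-1);T=np.array(w['T_tool_cam']);q=(p@T[:3,:3].T+T[:3,3])
q=q[(d>0)&(v>225)&(q[...,2]<.02)]
for a in np.arange(-.2,.02,.01):
    k=q[(q[:,2]>a)&(q[:,2]<=a+.01)]
    if len(k):print(round(a,2),len(k),k.min(0).round(3),k.max(0).round(3))
o=get_obs();
E
```

```text
-0.15 20562 [ 0.01  -0.066 -0.149] [ 0.033  0.068 -0.14 ]
-0.14 20812 [ 0.    -0.075 -0.14 ] [ 0.033  0.076 -0.13 ]
-0.13 3679 [-0.01 -0.08 -0.13] [ 0.033  0.082 -0.12 ]
-0.12 1461 [-0.012 -0.06  -0.12 ] [ 0.013  0.06  -0.11 ]
-0.11 1924 [-0.012 -0.064 -0.11 ] [ 0.013  0.064 -0.1  ]
-0.1 2490 [-0.003 -0.063 -0.1  ] [ 0.013  0.064 -0.09 ]
-0.09 1851 [-0.009 -0.062 -0.09 ] [ 0.012  0.063 -0.08 ]
-0.08 1548 [-0.01  -0.061 -0.08 ] [ 0.012  0.063 -0.07 ]
-0.07 1209 [-0.01  -0.061 -0.07 ] [ 0.011  0.061 -0.06 ]
-0.06 978 [-0.01 -0.06 -0.06] [ 0.012  0.06  -0.05 ]
-0.05 784 [-0.01  -0.058 -0.05 ] [ 0.011  0.059 -0.04 ]
-0.04 381 [-0.009 -0.057 -0.04 ] [ 0.011  0.058 -0.033]
```

The self-view depth shows the real fingertips 33 mm short of the reported TCP, which explains the empty grasp: they are still 5 mm above the bar. I'll correct for that from here on.

```bash
python3 -m creep '0 0.001 0 0;0 0.001 0 0;0 0.001 0.005 0;0 0.001 0.01 0;0 0.001 0.015 0;0 0.001 0.015 0' 115 10; python3 -m creep '0 0 0.004 0;0 0 0.008 0;0 0 0.012 0;0 0 0.012 0'
```

```text
clock: 15.5
position: [0.5545, 0.2943, 0.0571]
orientation: [2.544, 0.003, 1.579]
contact_force: [-0.2, 0.3, 0.0]
opening: 0.548
grasp_force: 0.0
clock: 16.0
position: [0.5556, 0.2965, 0.0455]
orientation: [2.55, 0.003, 1.586]
contact_force: [-18.5, -1.9, 4.5]
opening: 0.548
grasp_force: 0.0
```

```bash
python3 -m creep '0 0 -0.004 0;0 0 -0.007 0;0 0 -0.007 0';  python3 -m creep '0 0 0 0;0 0 0 0;0 0 0 0;0 0 0 0;0 0 0 0' 255 40; python3 -c "
from h import *
st()"
```

```text
clock: 16.38
position: [0.5562, 0.295, 0.0532]
orientation: [2.545, 0.003, 1.581]
contact_force: [-7.8, -1.7, 1.6]
opening: 0.55
grasp_force: 0.0
clock: 17.0
position: [0.5572, 0.295, 0.0542]
orientation: [2.542, 0.004, 1.581]
contact_force: [-9.9, -0.7, 0.4]
opening: 0.32
grasp_force: 40.0
t 17.0 p [0.5572 0.295  0.0542] rpy [2.542 0.004 1.581] j [-0.6   0.48 -0.2   2.17  1.53  0.49 -2.15] F [-9.9 -0.7  0.4] op 0.32 gf 40.0
```

```bash
python3 -m creep '0 -0.002 -0.01 0;0 -0.002 -0.025 0;0 -0.002 -0.05 0;0 -0.002 -0.09 0;0 -0.002 -0.13 0;0 -0.002 -0.17 0;0 -0.002 -0.21 0;0 -0.002 -0.25 0;0 -0.002 -0.27 0;0 -0.002 -0.27 0'; python3 -c "
from h import *
o,R=st();print(R.round(3))"
```

```text
clock: 18.25
position: [0.4034, 0.2942, 0.2769]
orientation: [2.542, 0.0, 1.579]
contact_force: [-0.1, 0.2, -3.3]
opening: 0.32
grasp_force: 39.9
t 18.25 p [0.4034 0.2942 0.2769] rpy [2.542 0.    1.579] j [-0.62 -0.08 -0.42  2.2   0.68  0.81 -1.46] F [-0.1  0.2 -3.3] op 0.32 gf 39.9
[[-0.008  0.825  0.565]
 [ 1.     0.007  0.004]
 [-0.     0.565 -0.825]]
```

```bash
python3 -m creep '-0.04 0.02 -0.03 0;-0.09 0.04 -0.06 0;-0.14 0.06 -0.09 0;-0.19 0.079 -0.115 0;-0.24 0.06 -0.13 0;-0.294 0.03 -0.15 0;-0.294 -0.02 -0.18 0;-0.294 -0.07 -0.21 0;-0.294 -0.12 -0.24 0;-0.294 -0.16 -0.26 0'; python3 -c "
from h import *
o,R=st();print(R.round(3))"
```

```text
clock: 19.5
position: [0.2058, 0.0678, 0.2236]
orientation: [2.786, 0.58, 1.645]
contact_force: [0.1, 0.8, -3.5]
opening: 0.32
grasp_force: 39.9
t 19.5 p [0.2058 0.0678 0.2236] rpy [2.786 0.58  1.645] j [-0.18 -0.31 -1.02  2.44  0.35  1.21 -1.14] F [ 0.1  0.8 -3.5] op 0.32 gf 39.9
[[-0.062  0.921  0.385]
 [ 0.834  0.26  -0.487]
 [-0.548  0.291 -0.784]]
```

```bash
python3 -m creep '0 0 -0.02 0;0 0 -0.04 0'; python3 -c "
from h import *
o,R=st();print(R.round(3))"
```

```text
clock: 19.75
position: [0.1905, 0.0884, 0.2555]
orientation: [2.786, 0.581, 1.652]
contact_force: [1.0, 0.5, -3.3]
opening: 0.327
grasp_force: 39.9
t 19.75 p [0.1905 0.0884 0.2555] rpy [2.786 0.581 1.652] j [-0.37 -0.3  -0.92  2.37  0.33  1.34 -1.17] F [ 1.   0.5 -3.3] op 0.327 gf 39.9
[[-0.067  0.919  0.389]
 [ 0.833  0.266 -0.485]
 [-0.549  0.291 -0.783]]
```

```bash
python3 - <<'E'
from h import *
for n in('scene','side'):
    P=pts(dict(np.load(f'/tmp/{n}.npz'))).reshape(-1,3)
    for x in np.arange(-1.,.2,.2):
        print(n,round(x,1),[ (round(y,1),round(float(np.nanpercentile(k[:,2],98)),2),len(k)) for y in np.arange(0,1.1,.2) if len(k:=P[(P[:,0]>x)&(P[:,0]<x+.2)&(P[:,1]>y)&(P[:,1]<y+.2)])>8])
E
```

```text
scene -1.0 [(np.float64(0.0), -0.06, 5006), (np.float64(0.2), -0.18, 2357), (np.float64(0.4), -0.47, 1284), (np.float64(0.6), -0.58, 21)]
scene -0.8 [(np.float64(0.0), -0.2, 149), (np.float64(0.2), -0.2, 104), (np.float64(0.4), -0.57, 11)]
scene -0.6 []
scene -0.4 [(np.float64(0.0), 0.01, 1396), (np.float64(0.2), 0.01, 1576), (np.float64(0.4), 0.0, 1463), (np.float64(1.0), -0.68, 706)]
scene -0.2 [(np.float64(0.0), 0.37, 3205), (np.float64(0.2), 0.01, 3618), (np.float64(0.4), 0.0, 4083), (np.float64(0.6), 0.0, 1870), (np.float64(1.0), -0.58, 872)]
scene -0.0 [(np.float64(0.0), 0.38, 6158), (np.float64(0.2), 0.01, 3979), (np.float64(0.4), 0.0, 4533), (np.float64(0.6), 0.0, 5005)]
side -1.0 [(np.float64(0.2), -0.53, 212), (np.float64(0.4), -0.21, 1217), (np.float64(0.6), -0.09, 2221), (np.float64(0.8), 0.0, 2139), (np.float64(1.0), -0.41, 541)]
side -0.8 [(np.float64(0.2), -0.58, 9), (np.float64(0.4), -0.2, 32), (np.float64(0.6), -0.2, 49), (np.float64(0.8), 0.31, 32)]
side -0.6 [(np.float64(0.8), 0.5, 4382), (np.float64(1.0), 0.42, 3867)]
side -0.4 [(np.float64(0.0), 0.0, 1114), (np.float64(0.2), 0.0, 131), (np.float64(0.4), 0.01, 26), (np.float64(0.6), 0.01, 456), (np.float64(1.0), 0.41, 3570)]
side -0.2 [(np.float64(0.0), 0.01, 667), (np.float64(0.2), 0.0, 624), (np.float64(0.4), 0.01, 1025), (np.float64(0.6), 0.01, 955), (np.float64(1.0), 0.19, 2510)]
side -0.0 [(np.float64(0.0), 0.37, 2301), (np.float64(0.2), 0.01, 1665), (np.float64(0.4), 0.01, 1249), (np.float64(0.6), 0.01, 936), (np.float64(1.0), 0.19, 2468)]
```

```bash
python3 -m creep '0.02 0.023 -0.05 0;0.04 0.046 -0.1 0;0.06 0.069 -0.15 0;0.08 0.092 -0.2 0;0.1 0.115 -0.25 0;0.12 0.138 -0.3 0;0.138 0.161 -0.356 0;0.138 0.11 -0.38 0;0.13 0.06 -0.4 0;0.125 0.01 -0.43 0'>/dev/null; python3 -c "
from h import *
o,R=st();print(R.round(3));go([-.28,.35,.45])"
```

```text
t 21.0 p [0.1871 0.328  0.4109] rpy [2.784 0.633 1.647] j [-1.78  0.12  0.26  1.75  0.42  1.84 -1.33] F [-0.4 -0.4 -3.1] op 0.321 gf 39.9
[[-0.061  0.918  0.391]
 [ 0.804  0.278 -0.526]
 [-0.591  0.283 -0.755]]
t 21.0 p [0.1871 0.328  0.4109] rpy [2.784 0.633 1.647] j [-1.78  0.12  0.26  1.75  0.42  1.84 -1.33] F [-0.4 -0.4 -3.1] op 0.321 gf 39.9
shift [ 0.0231 -0.4118 -0.2239]
```

```bash
python3 -c "
from h import *
go([-.3,.38,.28])"; python3 -m creep '0.015 -0.03 0 0;0.03 -0.07 0.01 0;0.045 -0.12 0.01 0;0.06 -0.17 0.01 0;0.07 -0.22 0 0;0.08 -0.27 0 0;0.1 -0.32 -0.02 0;0.11 -0.37 -0.05 0;0.12 -0.42 -0.08 0;0.125 -0.45 -0.1 0'>/dev/null; python3 -c "
from h import *
o,R=st();print(R.round(3))"
```

```text
t 21.0 p [0.1871 0.328  0.4109] rpy [2.784 0.633 1.647] j [-1.78  0.12  0.26  1.75  0.42  1.84 -1.33] F [-0.4 -0.4 -3.1] op 0.321 gf 39.9
shift [ 0.149  -0.4699 -0.1191]
t 22.25 p [-0.2747  0.3548  0.2817] rpy [2.786 0.629 1.651] j [-2.33  0.52  0.08  1.5  -0.06  1.84 -2.04] F [ 0.1  0.6 -3. ] op 0.32 gf 39.9
[[-0.064  0.918  0.391]
 [ 0.806  0.279 -0.522]
 [-0.588  0.281 -0.758]]
```

```bash
python3 -m creep '-0.03 0.013 -0.05 0;-0.06 0.027 -0.1 0;-0.09 0.04 -0.15 0;-0.12 0.053 -0.2 0'>/dev/null; python3 -c "
from h import *
o,R=st();print(R.round(3))"
```

```text
t 22.75 p [-0.1853  0.395   0.3464] rpy [2.878 0.513 1.486] j [-2.37  0.36  0.42  1.54 -0.12  1.84 -1.94] F [ 0.9  1.9 -5.2] op 0.325 gf 39.9
[[ 0.074  0.973  0.219]
 [ 0.868  0.046 -0.494]
 [-0.491  0.227 -0.841]]
```

```bash
python3 -m creep '-0.03 0.013 -0.05 0;-0.06 0.027 -0.1 0;-0.09 0.04 -0.15 0;-0.12 0.053 -0.2 0'>/dev/null; python3 -c "
from h import *
o,R=st();print(R.round(3))";python3 -m creep '-0.03 0.013 -0.05 0;-0.05 0.027 -0.1 0;-0.07 0.04 -0.15 0;-0.09 0.053 -0.2 0'>/dev/null; python3 -c "
from h import *
o,R=st();print(R.round(3))"
```

```text
t 23.25 p [-0.1783  0.3669  0.3831] rpy [2.914 0.459 1.504] j [-2.19  0.24  0.15  1.57 -0.06  1.84 -2.05] F [-0.5  0.  -3.2] op 0.322 gf 39.9
[[ 0.06   0.979  0.196]
 [ 0.894  0.035 -0.446]
 [-0.443  0.202 -0.873]]
t 23.75 p [-0.1685  0.3573  0.4111] rpy [2.949 0.402 1.515] j [-2.29  0.16  0.26  1.59 -0.06  1.84 -2.04] F [-0.8 -0.6 -2.6] op 0.323 gf 39.9
[[ 0.051  0.984  0.169]
 [ 0.919  0.02  -0.394]
 [-0.391  0.176 -0.903]]
```

```bash
python3 -m creep '0 0 -0.06 0;0 0 -0.12 0;0 0 -0.18 0;0 0 -0.24 0;0 0 -0.3 0'>/dev/null; python3 -c "
from h import *
o,R=st();print(R.round(3))";python3 -m creep '0 0 -0.06 0;0 0 -0.12 0;0 0 -0.18 0;0 0 -0.24 0;0 0 -0.3 0'>/dev/null; python3 -c "
from h import *
o,R=st();print(R.round(3))"
```

```text
t 24.38 p [-0.1941  0.4118  0.4282] rpy [2.987 0.339 1.527] j [-2.21  0.22  0.2   1.46 -0.06  1.84 -2.04] F [ 0.2 -0.6 -3.2] op 0.319 gf 39.9
[[ 0.041  0.989  0.14 ]
 [ 0.942  0.008 -0.335]
 [-0.332  0.146 -0.932]]
t 25.0 p [-0.212  0.45   0.452] rpy [3.024 0.271 1.537] j [-2.19  0.25  0.18  1.35 -0.06  1.84 -2.04] F [ 0.3 -0.6 -3.6] op 0.315 gf 39.9
[[ 0.033  0.994  0.108]
 [ 0.963 -0.002 -0.27 ]
 [-0.268  0.113 -0.957]]
```

```bash
python3 -m creep '0 0 -0.06 0;0 0 -0.12 0;0 0 -0.18 0;0 0 -0.24 0;0 0 -0.3 0'>/dev/null; python3 -m creep '0 0 -0.06 0;0 0 -0.12 0;0 0 -0.18 0;0 0 -0.24 0;0 0 -0.3 0'>/dev/null; python3 -c "
from h import *
o,R=st();print(R.round(3))"
```

```text
t 26.25 p [-0.2298  0.4899  0.5178] rpy [3.099 0.128 1.549] j [-2.21  0.23  0.2   1.21 -0.07  1.84 -2.04] F [ 0.7  0.4 -3.4] op 0.325 gf 39.9
[[ 0.022  0.999  0.04 ]
 [ 0.992 -0.017 -0.128]
 [-0.127  0.042 -0.991]]
```

```bash
python3 -m creep '0 0 -0.06 0;0 0 -0.12 0;0 0 -0.18 0;0 0 -0.24 0;0 0 -0.3 0'>/dev/null; python3 -c "
from h import *
o,R=st();print(R.round(4))"; python3 -m creep '0 0 -0.03 0;0 0 -0.06 0'>/dev/null; python3 -c "
from h import *
o,R=st();print(R.round(4))"
```

```text
t 26.88 p [-0.2314  0.495   0.5573] rpy [3.136 0.054 1.55 ] j [-2.24  0.19  0.24  1.16 -0.07  1.84 -2.04] F [ 0.2 -0.4 -3.4] op 0.326 gf 39.9
[[ 0.0204  0.9998  0.0041]
 [ 0.9983 -0.0202 -0.0539]
 [-0.0538  0.0052 -0.9985]]
t 27.12 p [-0.2304  0.4947  0.5828] rpy [-3.124  0.008  1.55 ] j [-2.27  0.17  0.27  1.14 -0.07  1.84 -2.04] F [-0.1  0.1 -3.4] op 0.321 gf 39.9
[[ 0.021   0.9996 -0.018 ]
 [ 0.9997 -0.0212 -0.0081]
 [-0.0084 -0.0178 -0.9998]]
```

```bash
python3 -m creep '0 0.055 0.02 8;0 0.11 0.04 17;0 0.165 0.06 26;0 0.22 0.08 35;0 0.275 0.1 44;0 0.33 0.12 53;-0.02 0.385 0.14 62;-0.05 0.44 0.14 71;-0.08 0.49 0.14 80;-0.11 0.54 0.14 90'>/dev/null; python3 -c "
from h import *
o,R=st();print(R.round(4));go([.559,-.007,.20])"
```

```text
t 28.38 p [0.3064 0.3708 0.4349] rpy [ 3.135  0.017 -0.027] j [-1.73 -0.02  0.79  1.64  0.    1.53 -2.53] F [ 0.4  0.8 -2.8] op 0.323 gf 39.9
[[ 0.9995 -0.0265 -0.0171]
 [-0.0266 -0.9996 -0.0063]
 [-0.0169  0.0067 -0.9998]]
t 28.38 p [0.3064 0.3708 0.4349] rpy [ 3.135  0.017 -0.027] j [-1.73 -0.02  0.79  1.64  0.    1.53 -2.53] F [ 0.4  0.8 -2.8] op 0.323 gf 39.9
shift [0.2665 0.3693 0.2329]
```

```bash
python3 -m creep '0.03 0.05 0 2;0.06 0.1 0 4;0.1 0.145 0 7;0.14 0.19 0 7.5;0.18 0.23 0.03 7.5;0.22 0.27 0.07 7.5;0.25 0.31 0.11 7.5;0.267 0.35 0.15 7.5;0.267 0.369 0.19 7.5;0.267 0.369 0.232 7.5'>/dev/null; python3 - <<'E'
from h import *
o,R=st();print(R.round(4))
w=get_image('wrist');s=get_image('side');np.savez('/tmp/w3',**w)
a=cv2.resize(w['color'],(480,300))[:,:,::-1];c=cv2.resize(s['color'][130:240,250:400],(409,300))[:,:,::-1]
cv2.imwrite('pics/p1.png',np.hstack([a,c])[:,:800])
E
```

```text
t 29.62 p [ 0.5604 -0.0074  0.2007] rpy [ 3.13   0.013 -0.156] j [-0.87  0.47  1.1   1.84 -0.45  1.13 -1.34] F [ 1.2  1.2 -3.1] op 0.321 gf 39.9
[[ 0.9878 -0.155  -0.0149]
 [-0.1552 -0.9878 -0.0097]
 [-0.0133  0.0119 -0.9998]]
```

View pics/p1.png

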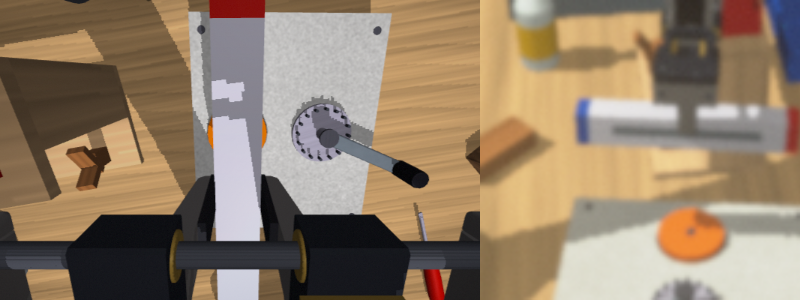

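```bash
python3 - <<'E'
from h import *
w=dict(np.load('/tmp/w3.npz'));d=w['depth'];v,u=np.mgrid[:400,:640]
p=np.stack([(u-w['cx'])/w['fx']*d,(v-w['cy'])/w['fy']*d,d],-1);T=np.array(w['T_tool_cam']);q=p@T[:3,:3].T+T[:3,3]
m=(d>0)&(q[...,2]>-.06)&(q[...,2]<-.034)&(abs(q[...,1])<.03)&(q[...,0]>.015)
k=q[m];A=np.c_[k[:,:2],np.ones(len(k))];c,_,_,_=np.linalg.lstsq(A,k[:,2],rcond=None);print(len(k),'plane',c.round(4),k.min(0).round(3),k.max(0).round(3))
for a,b in((.02,.04),(.05,.07),(.08,.1)):
    e=k[(k[:,0]>a)&(k[:,0]<b)];print(a,np.percentile(e[:,1],[2,98]).round(4),np.median(e[:,2]).round(4))
E
```

```text
15949 plane [-0.0067 -0.0177 -0.0477] [ 0.015 -0.016 -0.052] [ 0.115  0.014 -0.045]
0.02 [-0.0153  0.0135] -0.0479
0.05 [-0.0154  0.0134] -0.0481
0.08 [-0.0155  0.0133] -0.0483
```

```bash
python3 -m creep '0.001 -0.001 0.05 0;0.002 -0.002 0.1 0;0.002 -0.002 0.125 0;0.002 -0.002 0.138 0;0.002 -0.002 0.143 0;0.002 -0.002 0.146 0;0.002 -0.002 0.146 0'; python3 -m creep '0 0 0.002 0;0 0 0.002 0;0 0 0.002 0'
```

```text
clock: 30.6
position: [0.5602, -0.0043, 0.0557]
orientation: [3.13, 0.014, -0.152]
contact_force: [-0.3, -0.4, -3.3]
opening: 0.322
grasp_force: 39.9
clock: 30.98
position: [0.5599, -0.0044, 0.0532]
orientation: [3.13, 0.015, -0.152]
contact_force: [0.2, 1.2, -1.3]
opening: 0.323
grasp_force: 39.9
```

```bash
python3 -m creep '0 0 0.001 0;0 0 0.001 0;0 0 0.001 0'; python3 -m creep '0 0 0 0;0 0 0 0;0 0 0 0;0 0 -0.02 0;0 0 -0.05 0;0 0 -0.08 0' 110 10; python3 - <<'E'
from bar import *
o,R=st();w=get_image('wrist');save(w,'p2.png');np.savez('/tmp/w4',**w)
P=pts(w,o);hsv=cv2.cvtColor(w['color'],cv2.COLOR_RGB2HSV).astype(int);H,S=hsv[...,0],hsv[...,1]
m=(P[...,2]>.09)&(P[...,2]<.11)&(abs(P[...,1])<.08)
q=P[m];A=np.c_[q[:,:2]-q[:,:2].mean(0),np.ones(len(q))];print(len(q),'plane',np.linalg.lstsq(A,q[:,2],rcond=None)[0].round(4),q.min(0).round(3),q.max(0).round(3))
r=cv2.minAreaRect(q[:,:2].astype(np.float32));print(r)
r=m&((H<6)|(H>174))&(S>150);print('red',P[r].mean(0) if r.any() else 0)
E
```

```text
clock: 31.35
position: [0.5599, -0.0045, 0.0531]
orientation: [3.131, 0.015, -0.152]
contact_force: [-2.4, 0.4, 7.6]
opening: 0.32
grasp_force: 40.0
clock: 32.1
position: [0.5611, -0.0041, 0.1339]
orientation: [3.129, 0.015, -0.152]
contact_force: [0.0, 0.1, 0.1]
opening: 0.571
grasp_force: 0.0
t 32.1 p [ 0.5611 -0.0041  0.1339] rpy [ 3.129  0.015 -0.152] j [-0.81  0.56  1.02  1.9  -0.54  1.02 -1.28] F [0.  0.1 0.1] op 0.571 gf 0.0
12636 plane [0.     0.0015 0.1005] [ 0.469 -0.036  0.098] [0.681 0.024 0.103]
((0.5752732157707214, -0.006240587681531906), (0.030076781287789345, 0.2104136347770691), 81.3954086303711)
red [ 0.67249899 -0.02107421  0.10043644]
```

View pics/p2.png

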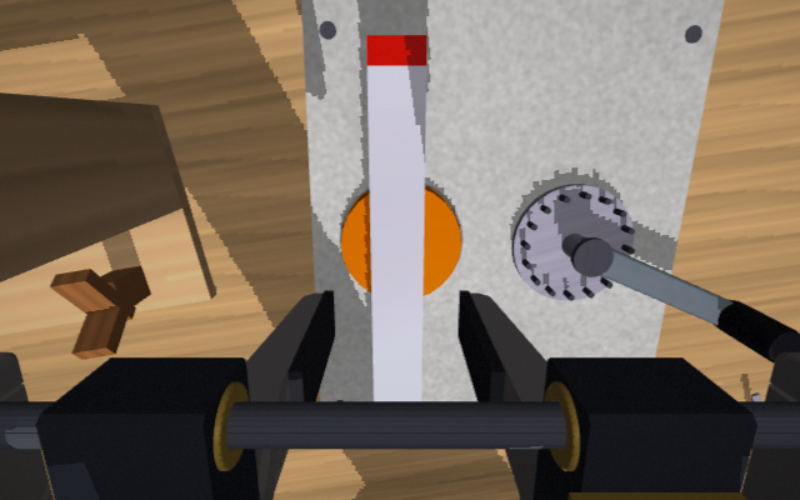

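```bash
python3 -m creep '0.04 0 0 0;0.08 0 0 0;0.108 0 0 0;0.108 0 0.03 0;0.108 0 0.055 0;0.108 0 0.065 0;0.108 0 0.07 0;0.108 0 0.074 0;0.108 0 0.077 0;0.108 0 0.077 0' 255 10;  python3 -c "
from h import *
st()"
```

```text
clock: 33.4
position: [0.6694, -0.0214, 0.0585]
orientation: [3.131, 0.009, -0.152]
contact_force: [-0.8, 1.6, 22.0]
opening: 0.008
grasp_force: 10.8
t 33.4 p [ 0.6694 -0.0214  0.0585] rpy [ 3.131  0.009 -0.152] j [-0.6   0.8   0.88  1.67 -0.69  1.02 -1.21] F [-0.8  1.6 22. ] op 0.008 gf 10.8
```

```bash
python3 - <<'E'
from h import *
P=pts(get_image('scene'));a=np.array([.4539,.0119])
k=P[np.hypot(P[...,0]-a[0],P[...,1]-a[1])<.012];print('blue top z',np.nanpercentile(k[:,2],[20,50,80]).round(4))
E
python3 -m creep '0 0 -0.004 0;0 0 -0.008 0;0 0 -0.012 0;0 0 -0.03 0;-0.03 0 -0.045 0;-0.09 0 -0.045 0;-0.15 0 -0.045 0;-0.2 0 -0.045 0;-0.216 0 -0.04 0;-0.216 0 -0.02 0' ;  python3 - <<'E'
from h import *
o,R=st();P=pts(get_image('scene'))
for n,a in(('blue',[.4539,.0119]),('red',[.6675,-.0203]),('mid',[.52,.002])):
    k=P[np.hypot(P[...,0]-a[0],P[...,1]-a[1])<.012];print(n,'top z',np.nanpercentile(k[:,2],[20,50,80]).round(4))
w=get_image('wrist');P=pts(w,o);m=(P[...,2]>.092)&(P[...,2]<.108)&(abs(P[...,1])<.08);q=P[m]
r=cv2.minAreaRect(q[:,:2].astype(np.float32));print(r,np.median(q[:,2]))
E
```

```text
blue top z [0.1134 0.1164 0.118 ]
clock: 34.7
position: [0.4522, 0.0133, 0.0773]
orientation: [3.133, 0.015, -0.151]
contact_force: [1.2, 0.2, 0.6]
opening: 0.007
grasp_force: 0.0
t 34.7 p [0.4522 0.0133 0.0773] rpy [ 3.133  0.015 -0.151] j [-0.95  0.46  1.04  2.19 -0.56  0.8  -1.26] F [1.2 0.2 0.6] op 0.007 gf 0.0
blue top z [0.4809 0.498  0.5047]
red top z [0.0982 0.0995 0.101 ]
mid top z [0.0971 0.0993 0.1017]
((0.510932981967926, 0.0037770848721265793), (0.030170368030667305, 0.1226978600025177), 81.41371154785156) 0.10278767059189739
```

```bash
python3 -m creep '0 0 0.006 0;0 0 0.011 0;0 0 0.016 0;0 0 0.02 0;0 0 0.022 0;0 0 0.022 0'; python3 - <<'E'
from h import *
P=pts(get_image('scene'));a=np.array([.6675,-.0203])
k=P[np.hypot(P[...,0]-a[0],P[...,1]-a[1])<.012];print('red top z',np.nanpercentile(k[:,2],[20,50,80]).round(4));st()
E
```

```text
clock: 35.55
position: [0.4521, 0.0121, 0.0579]
orientation: [3.136, 0.02, -0.153]
contact_force: [-20.6, 2.8, 63.7]
opening: 0.005
grasp_force: 33.0
red top z [0.0967 0.1147 0.118 ]
t 35.6 p [0.4521 0.0121 0.058 ] rpy [ 3.136  0.02  -0.153] j [-0.9   0.5   0.99  2.2  -0.61  0.77 -1.22] F [-19.7   2.2  64.4] op 0.004 gf 32.9
```

```bash
python3 -m creep '0 0 -0.005 0;0 0 -0.01 0;0 0 -0.015 0;0 0 -0.03 0;0 0 -0.07 0;0.01 0.04 -0.09 0;0.02 0.1 -0.09 0;0.02 0.16 -0.09 0;0.02 0.2 -0.09 0;0.02 0.2 -0.09 0' 255 10;  python3 - <<'E'
from h import *
o,R=st();w=get_image('wrist');save(w,'k1.png')
P=pts(w,o);V=w['color'].max(-1)
piv=np.array([.5425,-.122]);J=np.array([[.987,-.160],[.160,.987]])
m=(P[...,2]>.085)&(P[...,2]<.13)&(V<80)&(np.hypot(P[...,0]-.49,P[...,1]+.21)<.06);q=P[m]
print(len(q));t=q[q[:,2]>.112];print('knob top',len(t),np.median(t,0).round(4) if len(t) else 0,(J@(np.median(t,0)[:2]-piv)).round(4) if len(t) else 0)
m=(P[...,2]>.09)&(P[...,2]<.108)&(P[...,1]>-.08)&(P[...,1]<.06);q=P[m]
if len(q):print('bar',cv2.minAreaRect(q[:,:2].astype(np.float32)),np.median(q[:,2]))
m=(P[...,2]>.0825)&(P[...,2]<.092)&(np.hypot(P[...,0]-.5425,P[...,1]+.122)<.03);print('stub',np.median(P[m],0).round(4),m.sum())
s=get_image('scene');P=pts(s);V=s['color'].max(-1)
m=(P[...,2]>.113)&(P[...,2]<.126)&(V<80)&(np.hypot(P[...,0]-.49,P[...,1]+.21)<.05);print('scene knob',np.median(P[m],0).round(4),m.sum())
E
```

```text
clock: 36.85
position: [0.4428, -0.1915, 0.1476]
orientation: [3.128, 0.015, -0.159]
contact_force: [0.1, 0.6, -0.9]
opening: 0.002
grasp_force: 0.0
t 36.85 p [ 0.4428 -0.1915  0.1476] rpy [ 3.128  0.015 -0.159] j [-0.59  0.39  1.14  2.08 -0.42  0.95 -0.96] F [ 0.1  0.6 -0.9] op 0.002 gf 0.0
920
knob top 814 [ 0.4852 -0.2139  0.1205] [-0.0419 -0.0998]
bar ((0.5273418426513672, 0.0005713179707527161), (0.0328398272395134, 0.17344488203525543), 81.13361358642578) 0.10026932239024067
stub [ 0.5428 -0.1213  0.0888] 991
scene knob [ 0.4868 -0.213   0.1191] 36
```

View pics/k1.png

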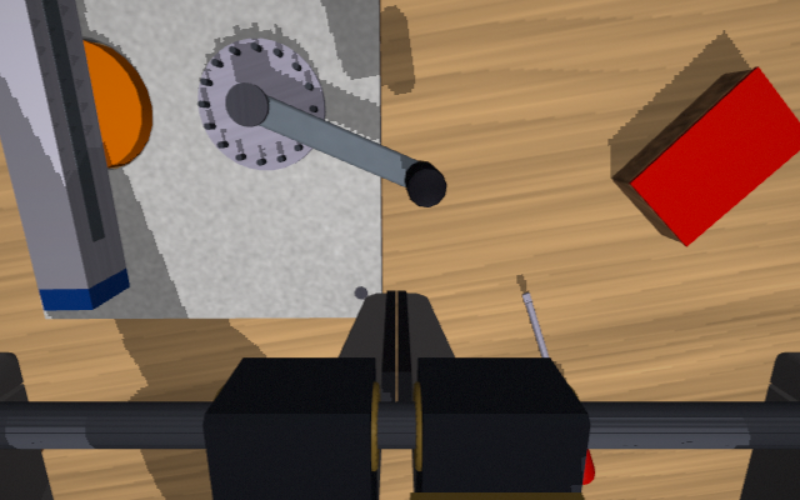

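```bash
python3 -m creep '0.007 0.0204 0.02 0;0.0085 0.0204 0.06 0;0.0085 0.0204 0.0956 0;0.0085 0.0204 0.0956 0'; python3 -m creep '0.02 0 0 0;0.035 0 0 0;0.05 0 0 0;0.065 0 0 0;0.08 0 0 0;0.092 0 0 0;0.1 0 0 0;0.104 0 0 0;0.104 0 0 0'
```

```text
clock: 37.45
position: [0.4461, -0.2082, 0.0495]
orientation: [3.13, 0.021, -0.15]
contact_force: [-0.2, -0.4, 0.4]
opening: -0.0
grasp_force: 0.0
clock: 38.58
position: [0.5477, -0.2231, 0.0493]
orientation: [3.135, 0.023, -0.151]
contact_force: [-11.6, 6.4, 7.9]
opening: 0.003
grasp_force: 5.6
```

```bash
cat > hm.py <<'E'
from h import *
o,R=st();s=get_image('scene');P=pts(s);V=s['color'].max(-1)
def near(a,r): return np.hypot(P[...,0]-a[0],P[...,1]-a[1])<r
c0=np.array([.5607,-.0042]);ax=np.array([.989,-.1495]);J=np.array([[.987,-.160],[.160,.987]])
f=P[near([.65,-.12],.03)][:,2];print('face',np.nanmedian(f).round(4))
for d in(-.1,-.06,.06,.1):
    k=P[near(c0+d*ax,.009)][:,2];print('bar',d,np.nanmedian(k).round(4),'rel face',(np.nanmedian(k)-np.nanmedian(f)-.04).round(4))
hsv=cv2.cvtColor(s['color'],cv2.COLOR_RGB2HSV).astype(int);m=(hsv[...,0]>8)&(hsv[...,0]<18)&(hsv[...,1]>200)&near([.5615,-.008],.037);k=P[m];print('pad rel',(np.nanmedian(k[:,2])-np.nanmedian(f)).round(4),len(k))
m=(P[...,2]>.11)&(P[...,2]<.126)&(V<90)&(np.hypot(P[...,0]-.5428,P[...,1]+.1215)<.135)&(np.hypot(P[...,0]-.5428,P[...,1]+.1215)>.09)
if m.sum()>5: k=J@(np.median(P[m],0)[:2]-[.5428,-.1215]);print('lever',round(float(np.arctan2(k[0],-k[1])+.4),3),m.sum())
E
python3 hm.py; python3 -m creep '-0.03 0 0 0;-0.06 0 0 0;-0.09 0 0 0;-0.104 0 0 0;-0.104 0 0 0;-0.104 0 0 0' >/dev/null; python3 hm.py
```

```text
t 38.58 p [ 0.5477 -0.2231  0.0493] rpy [ 3.135  0.023 -0.151] j [-0.31  0.7   0.88  1.87 -0.66  0.92 -0.83] F [-11.6   6.4   7.9] op 0.003 gf 5.6
face 0.0501
bar -0.1 0.096 rel face 0.0059
bar -0.06 0.0959 rel face 0.0058
bar 0.06 0.0946 rel face 0.0045
bar 0.1 0.0962 rel face 0.0061
pad rel 0.0053 129
lever 0.874 17
t 39.38 p [ 0.4493 -0.2105  0.0515] rpy [ 3.129  0.014 -0.151] j [-0.37  0.56  0.94  2.11 -0.62  0.79 -0.77] F [ 0.6 -0.2  0.5] op 0.008 gf 0.0
face 0.0503
bar -0.1 0.0961 rel face 0.0058
bar -0.06 0.0962 rel face 0.0059
bar 0.06 0.0966 rel face 0.0063
bar 0.1 0.0961 rel face 0.0058
pad rel 0.0054 129
lever 0.003 44
```

```bash
python3 -m creep '0.02 0 0 0;0.04 0 0 0;0.055 0 0 0;0.07 0 0 0;0.082 0 0 0;0.093 0 0 0;0.1 0 0 0;0.104 0 0 0;0.104 0 0 0'; python3 -m creep '-0.03 0 0 0;-0.06 0 0 0;-0.09 0 0 0;-0.104 0 0 0;-0.104 0 0 0;-0.104 0 0 0' >/dev/null; python3 hm.py
```

```text
clock: 40.55
position: [0.5476, -0.2231, 0.0488]
orientation: [3.135, 0.023, -0.151]
contact_force: [-9.8, 5.7, 7.8]
opening: 0.005
grasp_force: 5.5
t 41.3 p [ 0.4492 -0.2106  0.0514] rpy [ 3.129  0.014 -0.151] j [-0.37  0.56  0.94  2.11 -0.62  0.79 -0.76] F [-0.   0.5 -0.6] op 0.006 gf 0.0
face 0.0498
bar -0.1 0.0922 rel face 0.0024
bar -0.06 0.0924 rel face 0.0026
bar 0.06 0.0933 rel face 0.0035
bar 0.1 0.0926 rel face 0.0027
pad rel 0.0029 125
lever 0.003 40
```

Support is at 3 mm, so it needs one more stroke.

```bash
python3 -m creep '0.02 0 0 0;0.04 0 0 0;0.055 0 0 0;0.07 0 0 0;0.082 0 0 0;0.093 0 0 0;0.1 0 0 0;0.104 0 0 0;0.104 0 0 0'; python3 -m creep '-0.03 0 0 0;-0.06 0 0 0;-0.09 0 0 0;-0.104 0 0 0;-0.104 0 0 0;-0.104 0 -0.05 0;-0.104 0 -0.1 0' >/dev/null; python3 hm.py;  python3 -c "
from h import *
go([.6675,-.0203,.15])"
```

```text
clock: 42.48
position: [0.5476, -0.2231, 0.0488]
orientation: [3.135, 0.023, -0.151]
contact_force: [-9.6, 6.1, 7.8]
opening: 0.003
grasp_force: 5.6
t 43.35 p [ 0.4506 -0.2098  0.1527] rpy [ 3.128  0.015 -0.151] j [-0.54  0.41  1.12  2.04 -0.43  0.97 -0.92] F [ 0.5  0.  -0. ] op 0.005 gf 0.0
face 0.05
bar -0.1 0.0893 rel face -0.0007
bar -0.06 0.09 rel face -0.0
bar 0.06 0.0902 rel face 0.0002
bar 0.1 0.0903 rel face 0.0003
pad rel -0.0003 135
lever 0.003 42
t 43.4 p [ 0.454  -0.2122  0.158 ] rpy [ 3.127  0.006 -0.153] j [-0.54  0.41  1.13  2.03 -0.43  0.97 -0.92] F [ 2.9 -2.1  4.4] op 0.009 gf 0.0
shift [ 0.1819 -0.2222  0.0036]
```

```bash
python3 -m creep '0.036 -0.044 0 0;0.072 -0.088 0 0;0.108 -0.132 0 0;0.144 -0.176 0 0;0.182 -0.22 0 0;0.182 -0.22 0.03 0;0.182 -0.22 0.06 0;0.182 -0.22 0.08 0;0.182 -0.22 0.08 0' ;  python3 -c "
from h import *
go([.6675,-.0203,.0555])"
```

```text
clock: 44.52
position: [0.6606, -0.0199, 0.0642]
orientation: [3.129, 0.018, -0.152]
contact_force: [0.8, 0.4, 0.5]
opening: 0.005
grasp_force: 0.0
t 44.52 p [ 0.6606 -0.0199  0.0642] rpy [ 3.129  0.018 -0.152] j [-0.61  0.79  0.9   1.68 -0.69  1.03 -1.21] F [0.8 0.4 0.5] op 0.005 gf 0.0
shift [ 0.007  -0.0008  0.0086]
```

```bash
python3 -m creep '0.005 0 0.003 0;0.005 0 0.006 0;0.005 0 0.008 0;0.005 0 0.0095 0;0.005 0 0.0095 0'; python3 hm.py | sed -n 2,7p
```

```text
clock: 45.15
position: [0.6659, -0.0211, 0.0569]
orientation: [3.13, 0.015, -0.152]
contact_force: [-1.3, -0.0, 3.9]
opening: 0.004
grasp_force: 2.3
face nan
bar -0.1 0.0896 rel face nan
bar -0.06 0.0903 rel face nan
bar 0.06 0.4827 rel face nan
bar 0.1 0.475 rel face nan
pad rel nan 126
  return np.nanmean(a, axis, out=out, keepdims=keepdims)
```

```bash
python3 -m creep '0 0 0.001 0;0 0 0.001 0;0 0 0.001 0'; python3 -m creep '0 0 -0.01 0;-0.03 0 -0.03 0;-0.09 0 -0.03 0;-0.15 0 -0.03 0;-0.2 0 -0.03 0;-0.215 0 -0.02 0;-0.215 0 -0.01 0;-0.215 0 -0.008 0;-0.215 0 -0.008 0'
```

```text
clock: 45.58
position: [0.666, -0.021, 0.0569]
orientation: [3.131, 0.015, -0.152]
contact_force: [-3.6, 0.3, 11.8]
opening: 0.004
grasp_force: 5.7
clock: 46.7
position: [0.4544, 0.0108, 0.0665]
orientation: [3.128, 0.015, -0.152]
contact_force: [-0.4, -0.4, 0.7]
opening: 0.006
grasp_force: 0.0
```

```bash
python3 -m creep '0 0 0.004 0;0 0 0.008 0;0 0 0.0105 0;0 0 0.0115 0;0 0 0.0115 0'
```

```text
clock: 47.32
position: [0.4533, 0.0114, 0.0566]
orientation: [3.132, 0.017, -0.152]
contact_force: [-9.0, 1.7, 29.2]
opening: 0.004
grasp_force: 14.8
```

Pressed at 29 N. Now I'll retreat, check and hand in.

```bash
python3 -m creep '0 0 0 0;0 0 -0.01 0;0 0 -0.05 0;-0.02 0 -0.1 0;-0.05 0 -0.15 0;-0.05 0 -0.15 0;-0.05 0 -0.15 0'; python3 - <<'E'
exec(open('hm.py').read())
w=get_image('wrist');Q=pts(w,o);m=(Q[...,2]>.085)&(Q[...,2]<.095)&(Q[...,1]>-.07)&(Q[...,1]<.06)&(Q[...,0]>.43);q=Q[m];print(cv2.minAreaRect(q[:,:2].astype(np.float32)))
E
```

```text
clock: 48.2
position: [0.4067, 0.0221, 0.2066]
orientation: [3.139, 0.015, -0.149]
contact_force: [-0.9, 0.8, -0.3]
opening: 0.004
grasp_force: 0.0
t 48.2 p [0.4067 0.0221 0.2066] rpy [ 3.139  0.015 -0.149] j [-1.39 -0.08  1.26  2.17  0.09  1.02 -1.91] F [-0.9  0.8 -0.3] op 0.004 gf 0.0
face 0.0502
bar -0.1 0.5667 rel face 0.4765
bar -0.06 0.0896 rel face -0.0006
bar 0.06 0.0891 rel face -0.0011
bar 0.1 0.0901 rel face -0.0001
pad rel -0.0004 132
lever 0.005 39
((0.5009074211120605, 0.005926182493567467), (0.030031733214855194, 0.11835875362157822), 81.3957290649414)
```

```bash
python3 -m creep '0 0 -0.02 0;0 0 -0.02 0;0 0 -0.02 0' >/dev/null; python3 -c "
from cell import job_done
print(job_done())"
```

```text
the job is handed in; nothing more can be done
None
```

I handed the job in at about 49 s of the 72 s allowed; the hand-in gave no pass or fail verdict. By my measurements the straightedge rocked both ways at first, three strokes brought the support flush, and pressing the ends again showed no rock that I could see. The straightedge lies level along the jig, the lever is at rest, and I saw no contact with the bystanders, though I took no final picture of them.

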